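# Shut the yellow valve in the transfer manifold box

## Robot

A 6-joint arm with a two-finger parallel gripper is mounted at the origin on the work surface. World frame = base frame: x ahead of the robot, y to its left, z up, the work surface at z = 0. Lengths are in m, angles in rad, forces in N, time in s.
With the tool pointing down it reaches from about 0.25 to 0.775 m from the base axis. Payload 8.9 kg.
Tool frame: the origin (TCP) lies at the very end of the fingers, on their centre line; the grasp point (between the pads) lies 19 mm behind it; z points along the fingers, y is the direction in which the jaws open and shut (so a half turn about z gives the same grasp; the last joint's range is limited). The gripper opens to 85 mm and grips with 20 to 120 N. Pads are 22 mm wide; open, the fingers measure 114 mm over their backs; the gripper's body (76 mm by 85 mm) begins 54 mm behind the grasp point. The pads swing forward as they close: fully open they stand 13 mm farther back than shut.
Start: joints at [1.007, 0.291, -0.153, 1.127, 0, 1.431], TCP at [0.216, 0.478, 0.231] pointing down, gripper open.
Joint ranges: [-2.52, 2.52], [-0.91, 1.74], [-1.3, 1.37], [-1.96, 2.02], [-1.52, 1.47], [-3.14, 3.14]. Speed limits (rad/s): [2.22, 2.22, 2.79, 3.14, 3.14, 3.14].

## Interface

Orientations are given as a rotation vector (axis times angle).
In Python, from workcell import sensors, optics, job gives the robot as it stands.
- The arm moves only by the tool carry_out, never from a script. Its argument "targets" is a list that holds one entry, the list of rows, each a list of 7 numbers: the shift along the tool's x, y, z each as a share of 150 mm, from -1 to 1, then the turn, a rotation vector about the tool's x, y, z each as a share of pi rad, from -1 to 1, then the gripper's target within -1 to 1 (fully open at 1, half-way at 0, shut at -1). A call has 1 to 8 rows; each row is the pose to reach, as a shift and turn from the pose measured when the call began, along the tool's axes at that moment, turning the shorter way round; what a row does not reach only later rows make up. A row lasts 1/10 s, in which the tool goes at most 50 mm and 8.59 degrees, less where a joint would pass 70% of its speed; a pose out of reach is approached as far as the arm can. A call with a number of a shift or a turn outside -1 to 1 is refused whole. A call with a gripper value outside its range is refused whole. The fingers move at their own pace and stop on an object; "force" is the grip in N (left out, the last holds). Time passes only in rows, so rows that repeat a pose let the fingers close. It gives the time, the measured TCP pose, the force and the opening at its end, in the units of the state.
- sensors.sense(): the state, without advancing time (a new reading comes with each control period).
- optics.camera(name): name is "side" or "top" or "wrist"; returns a dict with "pixels" (420x560x3 uint8, red, green, blue), "fx", "fy", "cx", "cy" (pixels), "rvec" (rotation vector, rad) and "tvec" (3), from world to camera coordinates, as OpenCV has them. Camera axes: x right, y down, z forward; pixel columns grow to the right and rows downward; lengths in m; the calibration is good to about 2 mm. The wrist camera is an equidistant fisheye: a pixel r from the principal point sees the ray r / f radians off the axis. A picture is of the moment at which its call begins. There is no depth.
- job.close_job(): hands the job in, once; it reports no verdict.
The state is a dict: "time": time; "qpos": joint angles; "qd": joint speeds; "joint_efforts": joint torques, N m; "position": TCP position; "eef_rot": TCP orientation; "wrist_force": force on the tool from outside, world axes, zero at the start; "wrist_torque": the same for the moment, N m; "width": finger opening in m.
Only numpy, scipy, OpenCV 4.12 (cv2) and the standard library are available. Lean on these libraries where they do the work, as an engineer would, in place of code of your own. Each camera call takes 0.05 s, during which the arm holds its last target. There are 200 camera calls.

## Task

The wort transfer is finished. With your fingertips push the sliding cover of the manifold box back over its rear deck until the valve bay is fully uncovered, then push the yellow valve handle shut: a quarter turn clockwise, until it lies straight across its pipe against its stop. Slide the cover and never lift it out of its guides, leave it pushed back, leave the blue valve as it is, and do not disturb the things standing around.

Things in the scene. Friction and masses are not known exactly. Their poses are not given: they have to be found in the camera images.
- valve_box: Fixed open-topped stainless box, 390 long (its x), 296 wide (its y); origin on the bench under its centre, x runs to the rear (away from the robot), y to its left. Its rim, 95 mm above the bench, carries the sliding cover. Dark guide strips along both sides and a rear stop stand 9 mm above the rim, a front stop 7 mm. Pipe stubs stick out 45 mm at front and sides, below 55 mm.
- bay (a point): Centre of the valve bay's opening, at rim height: the front half of the box, 172 (x) by 250 (y) mm inside, hidden by the cover at first. In it two brass ball valves sit side by side on pipes along the box's x, pipe axes 32 mm above the bench, valve bodies up to 49 mm, stems 16 mm behind this point and 65 mm right or 40 mm left of it. Which one has the yellow handle varies. Axes as the box's.
- deck (a point): Centre of the closed flat rear deck, 95 mm above the bench, level with the rim; the cover slides back onto it. Axes as the box's.
- cover_pull (a point): Centre of the cover's upright pull, a strip across the cover, 130 mm long (y), 6 mm thick (9 mm at its black top edge), standing 28 mm above the cover plate (top 129 mm above the bench), 45 mm behind the plate's front edge. This point is 114 mm above the bench, 13 mm above the plate's top. In the box's frame its x is about -144 mm when shut, +41 mm at the rear stop. Axes as the box's.
- cover_plate (a point): Top centre of the loose metal cover, 101 mm above the bench: a flat plate 194 (x) by 280 (y) by 6 mm, about 0.6 kg, lying on the rim between the guide strips with 2 to 3 mm side play each way. Pushed, it slides along the box's x, 185 mm between front and rear stops, with 2 to 6 N of friction; it starts within 13 mm of the front stop.
- yellow_handle (a joint): Angle of the yellow valve handle: 0 = open, along its pipe, pointing to the box's front (-x); grows clockwise seen from above; 1.571 = shut at its stop, pointing to the box's left (+y). Starts 0 to 0.3. It stays where it is left and takes about 0.2 N m to turn (3 to 4 N near the tip).
- yellow_handle_stem (a point): On the turning axis of the yellow handle, 69.5 mm above the bench, mid-height of its sleeve. The sleeve is 16 mm wide, 15 mm high (62 to 77 mm above the bench) and reaches from 17 to 75 mm from the axis; its underside is 13 mm above the valve body.
- yellow_handle_tip (a point): Tip of the yellow handle, 75 mm from its turning axis, mid-width, 69.5 mm above the bench.
- blue_handle (a joint): Angle of the blue handle of the other valve, same size and sense as the yellow; to be left as it is (starts 0 to 0.3).
- blue_handle_stem (a point): On the turning axis of the blue handle, 69.5 mm above the bench; the same shape as the yellow one, 105 mm away from it along the box's y.
- beer_bottle: Bystander: closed brown bottle, 61 dia by 170 mm; origin under its foot.
- hop_jar: Bystander: green glass jar with steel lid, 76 dia by 100 mm; origin under its foot.
- sample_cup: Bystander: steel cup, 72 dia at the rim by 85 mm, beside the box; origin under its foot.
- pipe_clamp: Bystander: steel pipe clamp lying flat beside the box, ring 64 dia, 14 mm high, with a lug and wing nut to 45 mm from the centre; origin under the ring's centre.
- rubber_bung: Bystander: black rubber bung, 42 dia by 32 mm; origin under its foot.
- spanner: Bystander: open-ended spanner lying on the bench, 180 mm long and 8 mm high; origin under it, x along it.
- steel_jug: Bystander: steel jug with handle at its +y, 110 dia by 140 mm; origin under its foot.
- blue_handle_tip (a point): Tip of the blue handle, 75 mm from its turning axis, mid-width, 69.5 mm above the bench.

How it is judged:
On the way, in this order (a step that is already met when the one before it is completed fails the run):
1. the cover is pushed back and the valve bay uncovered (x of cover_pull in the frame of valve_box above 0.005 m), for 0.2 s.
2. the yellow handle is pushed shut (value of joint yellow_handle above 1.46 rad), for 0.2 s.
At the end, for the whole second after the job is handed in: The cover lies flat in its guides, pushed back at least 150 mm from shut (within about 35 mm of the rear stop); the yellow handle is within 0.11 rad (6 degrees) of its shut stop and at rest; the blue handle is still open (x of cover_pull in the frame of valve_box above 0.005 m and value of joint yellow_handle above 1.46 rad and velocity of joint yellow_handle below 0.05 rad/s and z of cover_pull in the frame of valve_box between 0.109 and 0.119 m and angle between cover_pull's own z axis and vertical below 0.05 rad and value of joint blue_handle below 0.45 rad); the robot touches nothing.
It fails at once if the cover is lifted or tipped out of its guides (z of cover_pull in the frame of valve_box above 0.126 m or angle between cover_pull's own z axis and vertical above 0.12 rad).
It fails at once if the blue handle is moved (its tip by more than about 12 mm) (distance of blue_handle_tip from where it was at the start of the episode above 0.012 m).
It fails at once if a bystander is shifted by more than 30 mm, lifted or tipped (distance of any of beer_bottle, hop_jar, sample_cup, pipe_clamp, rubber_bung, spanner, steel_jug from where it was at the start of the episode above 0.03 m or angle between any of beer_bottle, hop_jar, sample_cup, pipe_clamp, rubber_bung, spanner, steel_jug's own z axis and vertical above 0.35 rad).
It also fails if it takes over 51 s, if anything falls off the work surface, if the arm or the gripper's body presses on something with over 40 N, if the wrist force passes 120 N, or if a joint passes its speed limit or range.

## Working session

There is one attempt and no reset: what is moved stays moved. The work goes in short steps, Python scripts to look and compute and a tool call to move; the robot and the scene stay as the last step left them, time stands still between calls to the robot, and variables do not carry over. Pictures are saved under pics/ and viewed, about 8 in all and at most 12, crops included, and the job is handed in when it is done.

Besides the shell and the picture viewer there is one more tool, called after "Call:" as name(argument=value, ...) on one line, values as JSON. carry_out: Moves the arm, as the interface text tells. Its arguments: {"type":"object","properties":{"targets":{"type":"array"},"force":{"type":"number"}},"required":["targets"]}

```bash
mkdir -p pics; ls
python3 - <<'E'
from workcell import sensors, optics
import cv2,pickle,numpy as np
s=sensors.sense();print({k:np.round(v,3) for k,v in s.items()})
for n in("top","side"):
    c=optics.camera(n);pickle.dump(c,open(f"pics/{n}0.pkl","wb"));cv2.imwrite(f"pics/{n}0.png",c["pixels"][:,:,::-1])
    print(n,c["fx"],c["cx"],c["cy"],np.round(c["rvec"],3),np.round(c["tvec"],3))
E
```

```text
pics
{'time': np.float64(0.0), 'qpos': array([ 1.007,  0.291, -0.154,  1.127,  0.   ,  1.432]), 'qd': array([ 0.001,  0.002,  0.   , -0.001, -0.001,  0.   ]), 'joint_efforts': array([-0.0000e+00, -5.3714e+01,  3.3138e+01,  1.6000e-02, -0.0000e+00,
       -0.0000e+00]), 'position': array([0.216, 0.478, 0.231]), 'eef_rot': array([-6.620e-01, -3.071e+00,  2.000e-03]), 'wrist_force': array([ 0.167, -0.011, -0.225]), 'wrist_torque': array([-0.009,  0.007, -0.058]), 'width': np.float64(0.086)}
top 498.31869100775117 275.6212810907534 211.80131364641537 [ 2.175 -2.124  0.148] [0.022 0.539 1.427]
side 384.8698788896066 276.05355347237906 217.32737004076643 [ 2.123 -0.036 -0.009] [-0.503  0.114  1.14 ]
```

View pics/top0.png

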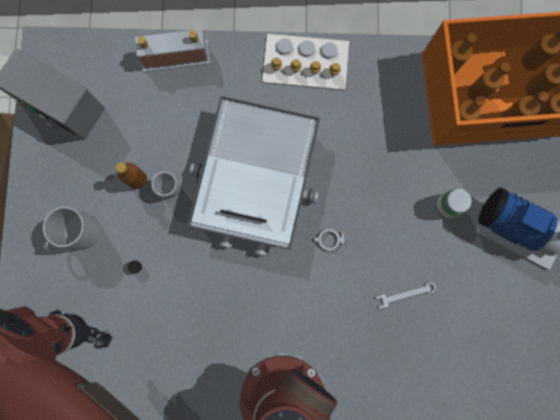

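View pics/side0.png

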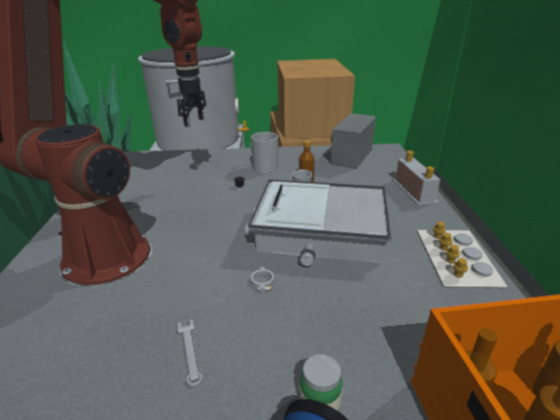

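The top view shows the box with its front towards the robot. Its corners are at about (222,99), (319,119), (290,246) and (192,225), and the black pull edge runs (219,212)–(267,221). In the side view the pull is at about (281,186)–(275,210). Next I triangulate these.

```bash
cat > h.py <<'E'
import numpy as np,cv2,pickle
def ray(c,p):
    R=cv2.Rodrigues(np.array(c["rvec"]))[0];t=np.array(c["tvec"])
    v=(np.array(p,float)-[c["cx"],c["cy"]])/[c["fx"],c["fy"]]
    if c.get("fish"):
        r=np.hypot(*v);d=np.r_[np.sin(r)*v/max(r,1e-9),np.cos(r)]
    else: d=np.r_[v,1]
    return -R.T@t,R.T@d/np.linalg.norm(d)
def plane(c,p,z):
    o,d=ray(c,p);return o+d*(z-o[2])/d[2]
def tri(a,p,b,q):
    o1,d1=ray(a,p);o2,d2=ray(b,q)
    s=np.linalg.lstsq(np.c_[d1,-d2],o2-o1,rcond=None)[0]
    x,y=o1+s[0]*d1,o2+s[1]*d2
    return (x+y)/2,np.linalg.norm(x-y)
def load(n):
    c=pickle.load(open(f"pics/{n}.pkl","rb"));c["fish"]="wrist" in n;return c
E
python3 - <<'E'
from h import *
T,S=load("top0"),load("side0")
def pull(c,roi,th):
    x0,y0,x1,y1=roi;g=c["pixels"][y0:y1,x0:x1].max(2)
    n,l,st,ce=cv2.connectedComponentsWithStats((g<th).astype(np.uint8))
    i=1+np.argmax(st[1:,4]);r=cv2.minAreaRect(np.argwhere(l==i)[:,::-1].astype(np.float32))
    b=cv2.boxPoints(r)+[x0,y0];print(st[i],np.round(r[1],1))
    e=sorted([tuple((b[k]+b[(k+1)%4])/2) for k in range(4)],key=lambda m:-np.hypot(*(m-b.mean(0))))[:2]
    return sorted(e),ce[i]+[x0,y0]
et,ct=pull(T,(210,200,278,232),90);es,cs=pull(S,(266,180,290,216),90)
es=sorted(es,key=lambda e:e[1])
print(et,ct,es,cs)
for a,b in zip(et,es):print(tri(T,a,S,b),plane(T,a,.129))
print("c",tri(T,ct,S,cs),plane(T,ct,.129))
# box outline corners (eye) at guide height
P=[plane(T,p,.104) for p in[(222,99),(319,119),(290,246),(192,225)]]
print(np.round(P,3));print([np.linalg.norm(P[i]-P[(i+1)%4]) for i in range(4)],np.mean(P,0))
d=(P[0]-P[3]+P[1]-P[2]);print("yaw",np.arctan2(d[1],d[0]))
for n,p in dict(clamp=(329,240),cup=(164,184),bottle=(124,168),bung=(134,268),spl=(380,300)).items():print(n,np.round(plane(T,p,.05),3))
for n,r in dict(top=(185,90,330,260),side=(235,170,400,265)).items():
    c=load(n+"0");x0,y0,x1,y1=r;cv2.imwrite(f"pics/{n}c.png",cv2.resize(c["pixels"][y0:y1,x0:x1,::-1],None,fx=4,fy=4,interpolation=2)[:600,:800])
E
```

```text
[ 11  10  45  12 146] [45.1  3.6]
[ 7  5  9 21 52] [ 2.6 21.5]
[(np.float64(220.9445571899414), np.float64(211.24554347991943)), (np.float64(264.9584197998047), np.float64(221.18415927886963))] [242.33561644 216.16438356] [(np.float64(281.16058349609375), np.float64(185.05839467048645)), (np.float64(273.802921295166), np.float64(205.29197025299072))] [277.19230769 196.11538462]
(array([0.52509303, 0.1854181 , 0.12318243]), np.float64(0.0024832308307801863)) [0.52304096 0.18468426 0.129     ]
(array([0.49996798, 0.06306039, 0.11947947]), np.float64(0.0008544714787936536)) [0.49840197 0.06280814 0.129     ]
c (array([0.51221386, 0.1262702 , 0.11563803]), np.float64(0.0006110586424058781)) [0.51080417 0.12536168 0.129     ]
[[ 0.854  0.197  0.104]
 [ 0.801 -0.084  0.104]
 [ 0.434 -0.008  0.104]
 [ 0.486  0.267  0.104]]
[np.float64(0.286400990706641), np.float64(0.3753258584919235), np.float64(0.27969287983028784), np.float64(0.37513635890765673)] [0.64376225 0.0929723  0.104     ]
yaw -0.19546364827407042
clamp [ 0.458 -0.122  0.05 ]
cup [0.611 0.364 0.05 ]
bottle [0.656 0.484 0.05 ]
bung [0.364 0.436 0.05 ]
spl [ 0.29  -0.268  0.05 ]
```

View pics/topc.png

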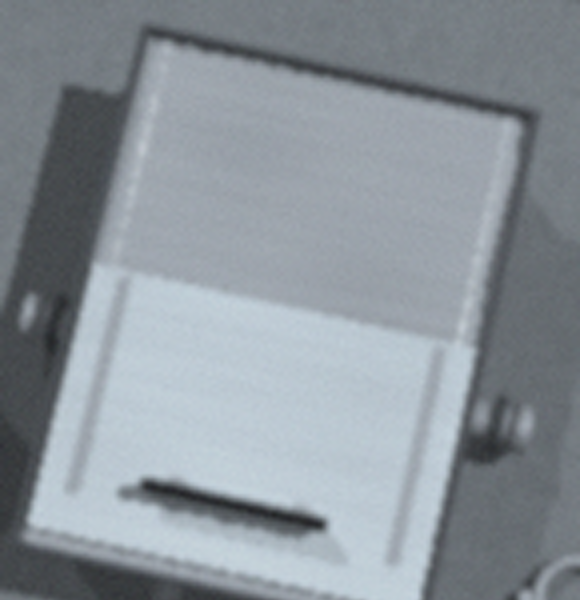

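The crop shows the black pull edge from about (220.8,211) to (266.3,221) in full-image pixels. That agrees with the mask, and the triangulated height is about 0.12. Yaw is about -0.198 from both the pull and the outline, and the box centre is near (0.644, 0.093). I'll approach with shut fingers in front of the pull.

```bash
cat >> h.py <<'E'
from scipy.spatial.transform import Rotation as Ro
YAW=-0.198; C=np.array([.644,.093])
ex=np.array([np.cos(YAW),np.sin(YAW)]);ey=np.array([-ex[1],ex[0]])
def w(bx,by,z):return np.r_[C+bx*ex+by*ey,z]
def b(p):p=np.array(p);d=p[:2]-C;return np.r_[d@ex,d@ey,p[2]]
def goal(turn=0):  # tool x along box -x (plus turn about world z), pointing down
    M=np.c_[np.r_[-ex,0],np.r_[ey,0],[0,0,-1]]
    return Ro.from_euler("z",turn)*Ro.from_matrix(M)
def rows(pts,turn=0):
    from workcell import sensors
    s=sensors.sense();R=Ro.from_rotvec(s["eef_rot"]);print("t",s["time"],"box pos",np.round(b(s["position"]),4),"F",np.round(s["wrist_force"],1))
    for p in pts:
        print(p,np.round(np.r_[R.inv().apply(w(*p)-s["position"])/.15,(R.inv()*goal(turn)).as_rotvec()/np.pi],3).tolist())
E
python3 -c "
from h import *
rows([(-.185,.003,.2),(-.185,.003,.112)])"
```

```text
t 0.1 box pos [-0.4952  0.2933  0.2308] F [ 0.4 -0.2  0.6]
(-0.185, 0.003, 0.2) [-2.45, -1.421, 0.207, -0.0, -0.0, -0.072]
(-0.185, 0.003, 0.112) [-2.451, -1.42, 0.793, -0.0, -0.0, -0.072]
```

Call:
carry_out(targets=[[[-0.3,-0.2,0,0,0,-0.036,-1],[-0.6,-0.4,0,0,0,-0.072,-1],[-0.95,-0.6,0,0,0,-0.072,-1],[-0.95,-0.6,0,0,0,-0.072,-1]]])

```text
time: 0.5
position: [0.3102, 0.3343, 0.2307]
eef_rot: [-0.315, -3.125, 0.003]
wrist_force: [-0.1, 0.2, -0.4]
width: 0.0279
```

Call:
carry_out(targets=[[[-0.3,-0.2,0,0,0,0,-1],[-0.6,-0.4,0,0,0,0,-1],[-0.8,-0.6,0,0,0,0,-1],[-0.8,-0.6,0,0,0,0,-1]]])

```text
time: 0.9
position: [0.4127, 0.2182, 0.2306]
eef_rot: [0.323, 3.124, -0.005]
wrist_force: [-0.3, 1.4, -0.5]
width: 0.0002
```

```bash
python3 -c "
from h import *
rows([(-.185,.003,.2),(-.185,.003,.112)])"
```

```text
t 0.9 box pos [-0.2514  0.0773  0.2306] F [-0.3  1.4 -0.5]
(-0.185, 0.003, 0.2) [-0.447, -0.491, 0.206, -0.001, 0.0, -0.003]
(-0.185, 0.003, 0.112) [-0.446, -0.489, 0.793, -0.001, 0.0, -0.003]
```

Call:
carry_out(targets=[[[-0.22,-0.25,0,0,0,0,-1],[-0.45,-0.49,0.1,0,0,0,-1],[-0.45,-0.49,0.35,0,0,0,-1],[-0.45,-0.49,0.6,0,0,0,-1],[-0.45,-0.49,0.79,0,0,0,-1],[-0.45,-0.49,0.79,0,0,0,-1]]])

```text
time: 1.5
position: [0.4606, 0.1317, 0.1092]
eef_rot: [-0.323, -3.119, 0.008]
wrist_force: [-0.0, -0.2, 0.8]
width: -0.0001
```

Run:
```python
from h import *
rows([(-.185,.003,.112),(-.02,.003,.112)])
from workcell import optics
c=optics.camera("side");im=c["pixels"][140:260,220:400,::-1]
cv2.imwrite("pics/s1.png",cv2.resize(im,None,fx=4,fy=4,interpolation=2))
```

```text
t 1.5 box pos [-0.1875  0.0019  0.1092] F [-0.  -0.2  0.8]
(-0.185, 0.003, 0.112) [-0.016, 0.007, -0.019, -0.002, -0.002, -0.003]
(-0.02, 0.003, 0.112) [-1.116, 0.016, -0.025, -0.002, -0.002, -0.003]
```

View pics/s1.png

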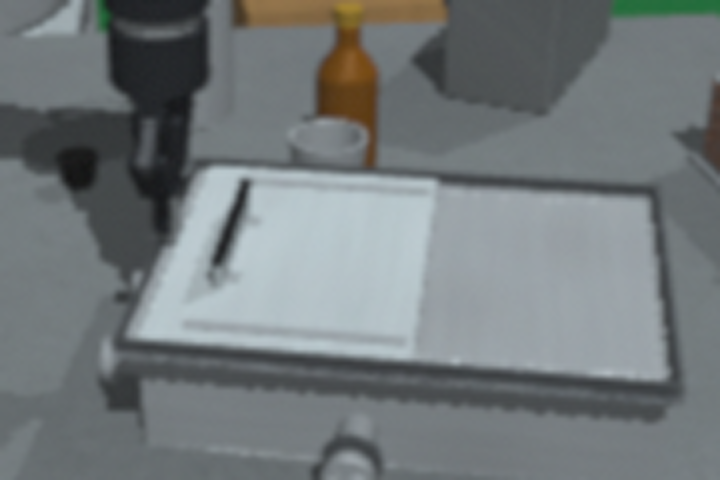

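The fingertips at crop (160,230) stand just in front of the pull at (230,230), clear of the plate. I push now.

Call:
carry_out(targets=[[[-0.12,0,-0.02,0,0,0,-1],[-0.22,0,-0.02,0,0,0,-1],[-0.32,0,-0.02,0,0,0,-1],[-0.42,0,-0.02,0,0,0,-1],[-0.52,0,-0.02,0,0,0,-1],[-0.62,0,-0.02,0,0,0,-1],[-0.72,0,-0.02,0,0,0,-1],[-0.82,0,-0.02,0,0,0,-1]]])

```text
time: 2.35
position: [0.5823, 0.1077, 0.1163]
eef_rot: [-0.321, -3.121, 0.006]
wrist_force: [-7.9, 1.1, 5.9]
width: 0.0001
```

Run:
```python
from h import *
rows([(.017,.003,.112)])
from workcell import sensors;print(sensors.sense()["wrist_torque"])
```

```text
t 2.35 box pos [-0.0633  0.0023  0.1163] F [-7.9  1.1  5.9]
(0.017, 0.003, 0.112) [-0.536, 0.009, 0.026, -0.001, -0.001, -0.002]
[ 0.25174118  1.40706639 -0.02604747]
```

Call:
carry_out(targets=[[[-0.09,0.01,0.02,0,0,0,-1],[-0.18,0.01,0.03,0,0,0,-1],[-0.27,0.01,0.03,0,0,0,-1],[-0.36,0.01,0.03,0,0,0,-1],[-0.45,0.01,0.03,0,0,0,-1],[-0.53,0.01,0.03,0,0,0,-1],[-0.53,0.01,0.03,0,0,0,-1]]])

```text
time: 3.05
position: [0.6622, 0.0932, 0.1136]
eef_rot: [-0.321, -3.124, 0.005]
wrist_force: [0.3, -0.1, 0.3]
width: 0.0001
```

Run:
```python
from h import *
rows([(.017,.003,.112),(-.02,.003,.112),(-.05,.003,.2)])
```

```text
t 3.05 box pos [0.0178 0.0038 0.1136] F [ 0.3 -0.1  0.3]
(0.017, 0.003, 0.112) [0.006, -0.005, 0.01, -0.001, -0.0, -0.002]
(-0.02, 0.003, 0.112) [0.252, -0.007, 0.011, -0.001, -0.0, -0.002]
(-0.05, 0.003, 0.2) [0.453, -0.01, -0.576, -0.001, -0.0, -0.002]
```

Call:
carry_out(targets=[[[0.15,0,0,0,0,0,-1],[0.3,0,-0.1,0,0,0,-1],[0.5,0,-0.4,0,0,0,-1],[0.75,0,-0.7,0,0,0,-1],[1.0,0,-1,0,0,0,-1],[1.0,0,-1,0,0,0,-1]]])

```text
time: 3.65
position: [0.5142, 0.1252, 0.2689]
eef_rot: [0.319, 3.121, -0.003]
wrist_force: [0.7, -0.5, 0.3]
width: 0.0001
```

Run:
```python
from h import *
rows([(-.2,0,.3)])
from workcell import optics
T=optics.camera("top");W=optics.camera("wrist")
pickle.dump(T,open("pics/top1.pkl","wb"));pickle.dump(W,open("pics/wrist1.pkl","wb"))
print(W["fx"],W["cx"],W["cy"],W["rvec"],W["tvec"])
t=cv2.resize(T["pixels"][90:265,170:340],None,fx=2.4,fy=2.4,interpolation=2)[:420]
cv2.imwrite("pics/m1.png",cv2.resize(np.hstack([t,W["pixels"]]),None,fx=.82,fy=.82)[:,:,::-1])
```

```text
t 3.65 box pos [-0.1336  0.0061  0.2689] F [ 0.7 -0.5  0.3]
(-0.2, 0, 0.3) [0.441, -0.043, -0.21, -0.0, 0.001, -0.002]
325.19226210127806 271.30228211532943 207.04649278454255 [-2.24278454 -1.82857247 -0.27787788] [-0.22767128 -0.50752468  0.27350736]
```

View pics/m1.png

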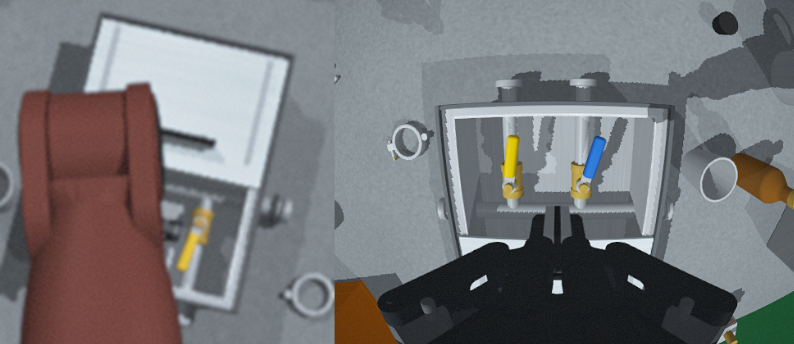

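The wrist view shows the bay open. The yellow handle is on the right valve (mosaic (512,158), stem about (511,187)) and points to the front. The blue handle is at about (594,158), angled slightly towards box-left. The cover is back on the deck.

Run:
```python
from h import *
T,W=load("top1"),load("wrist1")
def ends(c,lo,hi,roi):
    x0,y0,x1,y1=roi;h=cv2.cvtColor(c["pixels"],cv2.COLOR_RGB2HSV)[y0:y1,x0:x1]
    m=cv2.inRange(h,lo,hi);n,l,st,ce=cv2.connectedComponentsWithStats(m);i=1+np.argmax(st[1:,4])
    r=cv2.minAreaRect(np.argwhere(l==i)[:,::-1].astype(np.float32));q=cv2.boxPoints(r)+[x0,y0]
    e=sorted([(q[k]+q[(k+1)%4])/2 for k in range(4)],key=lambda m:-np.hypot(*(m-q.mean(0))))[:2]
    print(st[i],np.round(r[1],1));return e,ce[i]+[x0,y0]
Y=((24,150,90),(35,255,255));B=((100,130,60),(125,255,255))
ew,cw=ends(W,*Y,(160,130,260,260));et,ct=ends(T,*Y,(240,180,290,250));eb,cb=ends(W,*B,(280,130,360,260))
ew.sort(key=lambda e:e[1]);et.sort(key=lambda e:-e[1]);eb.sort(key=lambda e:e[1])
print("tri mid",*[(b(p),d) for p,d in[tri(W,cw,T,ct),tri(W,ew[0],T,et[0]),tri(W,ew[1],T,et[1])]])
for n,e in(("y",ew),("b",eb)):
    P=[b(plane(W,p,.074)) for p in e];d=P[0]-P[1];print(n,np.round(P,4),"len",np.hypot(*d[:2]),"ang",np.arctan2(d[1],-d[0]))
# box inner corners seen by wrist (mosaic px -> image)
for p in[(443,107),(670,107),(456,118),(655,118)]:
    q=((p[0]/.82-408),p[1]/.82);print(p,np.round(b(plane(W,q,.1)),4))
```

```text
[ 46  35  19  52 737] [15.3 51.4]
[21 30  9 17 51] [ 3.7 17.1]
[ 23  36  28  52 775] [15.4 51.9]
tri mid (array([-0.11991182, -0.05427905,  0.06728447]), np.float64(0.0019905637628896133)) (array([-0.14636424, -0.04949373,  0.06432697]), np.float64(0.0056036132844648765)) (array([-0.09686915, -0.0566937 ,  0.08244841]), np.float64(0.001003078278363459))
y [[-0.1507 -0.0487  0.074 ]
 [-0.0936 -0.058   0.074 ]] len 0.05791928641017819 ang 0.16261568259621176
b [[-0.148   0.0641  0.074 ]
 [-0.0928  0.0483  0.074 ]] len 0.057469573898304385 ang 0.2784603495469772
(443, 107) [-0.1935 -0.1331  0.1   ]
(670, 107) [-0.1921  0.1472  0.1   ]
(456, 118) [-0.1788 -0.1162  0.1   ]
(655, 118) [-0.1774  0.1276  0.1   ]
```

```bash
python3 -c "
from h import *
rows([(-.132,-.089,.2),(-.132,-.089,.13)])"
```

```text
t 3.75 box pos [-0.1325  0.0062  0.2683] F [ 0.5 -0.5 -0.3]
(-0.132, -0.089, 0.2) [-0.004, -0.634, 0.456, -0.0, 0.002, -0.002]
(-0.132, -0.089, 0.13) [-0.002, -0.634, 0.922, -0.0, 0.002, -0.002]
```

Call:
carry_out(targets=[[[0,-0.3,0,0,0,0,-1],[0,-0.63,0.1,0,0,0,-1],[0,-0.63,0.4,0,0,0,-1],[0,-0.63,0.7,0,0,0,-1],[0,-0.63,0.9,0,0,0,-1],[0,-0.63,0.9,0,0,0,-1],[0,-0.63,0.9,0,0,0,-1]]])

```text
time: 4.45
position: [0.4971, 0.0324, 0.1338]
eef_rot: [0.318, 3.12, -0.003]
wrist_force: [0.9, 0.2, 0.7]
width: -0.0002
```

Run:
```python
from h import *
rows([(-.132,-.089,.066)])
from workcell import optics
W=optics.camera("wrist");pickle.dump(W,open("pics/wrist2.pkl","wb"))
cv2.imwrite("pics/w2.png",W["pixels"][:,:,::-1])
```

```text
t 4.45 box pos [-0.1321 -0.0884  0.1338] F [0.9 0.2 0.7]
(-0.132, -0.089, 0.066) [0.002, -0.004, 0.452, -0.0, 0.002, -0.002]
```

View pics/w2.png

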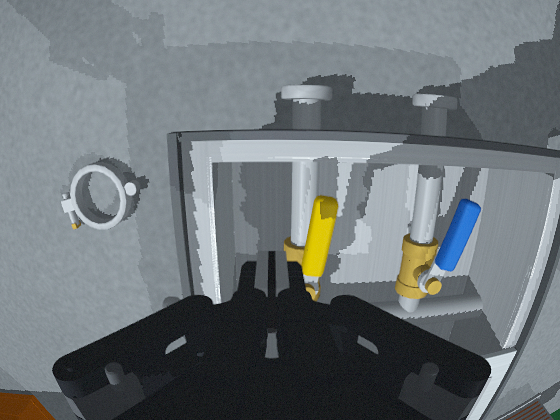

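The fingertips at (272,260) are in the gap between the right wall edge (215) and the yellow handle (320,235). I lower them slowly and check the forces.

Call:
carry_out(targets=[[[0,0,0.1,0,0,0,-1],[0,0,0.2,0,0,0,-1],[0,0,0.3,0,0,0,-1],[0,0,0.38,0,0,0,-1],[0,0,0.45,0,0,0,-1],[0,0,0.45,0,0,0,-1]]])

```text
time: 5.1
position: [0.4982, 0.0323, 0.0668]
eef_rot: [0.318, 3.119, -0.003]
wrist_force: [-0.8, 1.1, 0.2]
width: -0.0001
```

Run:
```python
from h import *
S=np.array([-.077,-.060]);pts=[]
for th in(.2,.4,.6,.8,1.0,1.2,1.4,1.57):
    u=np.array([-np.cos(th),np.sin(th)]);n=np.array([np.sin(th),np.cos(th)])
    pts.append((*np.round(S+.05*u-n*(.008+.011*n[0]+.0145*n[1]),4),.066))
rows(pts)
```

```text
t 5.1 box pos [-0.131  -0.0882  0.0668] F [-0.8  1.1  0.2]
(np.float64(-0.1309), np.float64(-0.074), 0.066) [-0.0, 0.095, 0.005, -0.0, 0.002, -0.002]
(np.float64(-0.133), np.float64(-0.0641), 0.066) [0.014, 0.161, 0.005, -0.0, 0.002, -0.002]
(np.float64(-0.133), np.float64(-0.0534), 0.066) [0.015, 0.232, 0.005, -0.0, 0.002, -0.002]
(np.float64(-0.1305), np.float64(-0.0422), 0.066) [-0.002, 0.307, 0.005, -0.0, 0.002, -0.002]
(np.float64(-0.1251), np.float64(-0.0315), 0.066) [-0.037, 0.378, 0.005, -0.0, 0.002, -0.002]
(np.float64(-0.117), np.float64(-0.0219), 0.066) [-0.091, 0.443, 0.005, -0.0, 0.002, -0.002]
(np.float64(-0.1065), np.float64(-0.0143), 0.066) [-0.161, 0.494, 0.006, -0.0, 0.002, -0.002]
(np.float64(-0.0961), np.float64(-0.01), 0.066) [-0.23, 0.523, 0.006, -0.0, 0.002, -0.002]
```

No contact. I push along the arc.

Call:
carry_out(targets=[[[0,0.09,0,0,0,0,-1],[0.015,0.16,0,0,0,0,-1],[0.015,0.23,0,0,0,0,-1],[0,0.31,0,0,0,0,-1],[-0.04,0.38,0,0,0,0,-1],[-0.09,0.44,0,0,0,0,-1]]])

```text
time: 5.7
position: [0.5247, 0.0951, 0.0669]
eef_rot: [0.317, 3.12, -0.004]
wrist_force: [-2.8, -4.9, -1.1]
width: -0.0002
```

Run:
```python
from h import *
rows([(-.1065,-.0143,.066),(-.096,-.01,.066),(-.09,-.01,.066)])
from workcell import optics
W=optics.camera("wrist");pickle.dump(W,open("pics/wrist3.pkl","wb"))
cv2.imwrite("pics/w3.png",W["pixels"][:,:,::-1])
```

```text
t 5.7 box pos [-0.1174 -0.0214  0.0669] F [-2.8 -4.9 -1.1]
(-0.1065, -0.0143, 0.066) [-0.072, 0.048, 0.006, -0.001, 0.002, -0.001]
(-0.096, -0.01, 0.066) [-0.142, 0.077, 0.007, -0.001, 0.002, -0.001]
(-0.09, -0.01, 0.066) [-0.182, 0.077, 0.007, -0.001, 0.002, -0.001]
```

View pics/w3.png

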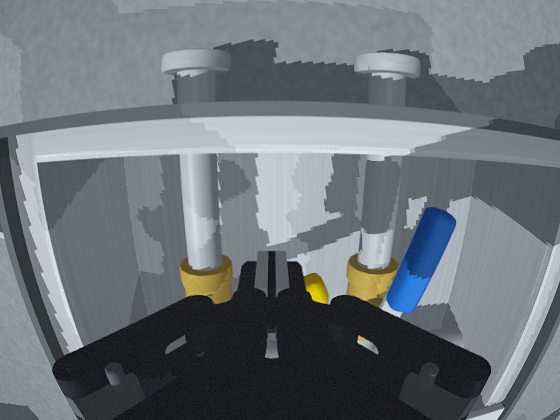

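The yellow tip shows at (317,290), beyond the fingers, so the handle has swung well across. Blue is unchanged. I continue to the stop.

Call:
carry_out(targets=[[[-0.04,0.03,0,0,0,0,-1],[-0.07,0.05,0,0,0,0,-1],[-0.11,0.07,0,0,0,0,-1],[-0.14,0.08,0,0,0,0,-1],[-0.16,0.08,0,0,0,0,-1],[-0.16,0.08,0,0,0,0,-1]]])

```text
time: 6.35
position: [0.55, 0.1036, 0.0667]
eef_rot: [0.316, 3.124, 0.0]
wrist_force: [-12.1, 1.1, 5.7]
width: -0.0001
```

```bash
python3 -c "
from h import *
rows([(-.09,-.01,.066)])"
```

```text
t 6.35 box pos [-0.0943 -0.0081  0.0667] F [-12.1   1.1   5.7]
(-0.09, -0.01, 0.066) [-0.029, -0.012, 0.004, 0.0, 0.001, -0.001]
```

Call:
carry_out(targets=[[[-0.02,0,0,0,0,0,-1],[-0.03,0,0,0,0,0,-1],[-0.03,0,0,0,0,0,-1],[-0.03,0,0,0,0,0,-1]]])

```text
time: 6.75
position: [0.5501, 0.1036, 0.0665]
eef_rot: [-0.315, -3.12, -0.002]
wrist_force: [-19.1, 3.1, 15.2]
width: -0.0002
```

```bash
python3 -c "
from h import *
rows([(-.125,-.01,.066),(-.125,-.01,.2)])"
```

```text
t 6.75 box pos [-0.0941 -0.0081  0.0665] F [-19.1   3.1  15.2]
(-0.125, -0.01, 0.066) [0.206, -0.013, 0.004, 0.0, -0.002, -0.001]
(-0.125, -0.01, 0.2) [0.211, -0.013, -0.889, 0.0, -0.002, -0.001]
```

The force rises with no movement, so the handle is at its stop. I back off to the front and rise, then look.

Call:
carry_out(targets=[[[0.1,0,0,0,0,0,-1],[0.2,0,0,0,0,0,-1],[0.22,0,-0.2,0,0,0,-1],[0.22,0,-0.5,0,0,0,-1],[0.3,0,-0.75,0,0,0,-1],[0.4,0,-1,0,0,0,-1]]])

```text
time: 7.35
position: [0.4934, 0.1155, 0.2191]
eef_rot: [-0.315, -3.123, -0.005]
wrist_force: [0.3, 0.0, -1.0]
width: -0.0003
```

Call:
carry_out(targets=[[[0.1,0,-0.2,0,0,0,-1],[0.2,0,-0.4,0,0,0,-1],[0.2,0,-0.5,0,0,0,-1],[0.2,0,-0.5,0,0,0,-1]]])

```text
time: 7.75
position: [0.4661, 0.1218, 0.297]
eef_rot: [0.315, 3.122, 0.008]
wrist_force: [-0.0, -0.2, -0.9]
width: -0.0003
```

Run:
```python
from h import *
rows([])
from workcell import optics
W=optics.camera("wrist");S=optics.camera("side");W["fish"]=True
s=cv2.resize(S["pixels"][140:280,210:420],None,fx=3,fy=3,interpolation=2)
cv2.imwrite("pics/m4.png",cv2.resize(np.hstack([s,W["pixels"]]),None,fx=.67,fy=.67)[:,:,::-1])
h=cv2.cvtColor(W["pixels"],cv2.COLOR_RGB2HSV)
for n,lo,hi in(("y",(24,150,90),(35,255,255)),("b",(100,130,60),(125,255,255))):
    m=cv2.inRange(h,lo,hi);k,l,st,ce=cv2.connectedComponentsWithStats(m);i=1+np.argmax(st[1:,4])
    r=cv2.minAreaRect(np.argwhere(l==i)[:,::-1].astype(np.float32));q=cv2.boxPoints(r)
    e=sorted([(q[k]+q[(k+1)%4])/2 for k in range(4)],key=lambda m:-np.hypot(*(m-q.mean(0))))[:2]
    P=np.array([b(plane(W,p,.074)) for p in e]);P=P[np.argsort(np.hypot(*(P[:,:2]-[-.077,-.06 if n=="y" else .044]).T))];d=P[1]-P[0]
    print(n,st[i],np.round(P,4),"len",np.hypot(*d[:2]),"ang",np.arctan2(d[1],-d[0]))
```

```text
t 7.75 box pos [-0.1801 -0.0068  0.297 ] F [-0.  -0.2 -0.9]
y [240 250  21  14 209] [[-0.0777 -0.0435  0.074 ]
 [-0.0777 -0.0186  0.074 ]] len 0.024958015796682078 ang 1.5687373403064497
b [309 201  26  46 626] [[-0.0932  0.048   0.074 ]
 [-0.1487  0.0643  0.074 ]] len 0.057784521964636786 ang 0.28578386850734144
```

View pics/m4.png

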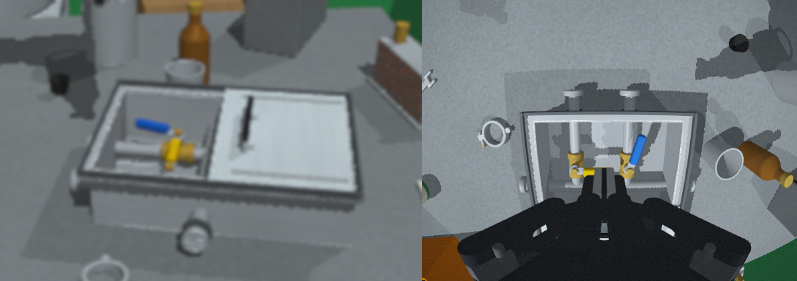

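The side view shows the cover flat in its guides with its front edge behind the bay. Yellow lies straight across its pipe (1.569 rad measured), blue reads 0.286 against 0.278 before, and the bystanders are in place. The robot is clear, so I hand in.

```bash
python3 -c "
from workcell import job;print(job.close_job())"
```

```text
the job is handed in; nothing more can be done
None
```

The valve bay is uncovered and the yellow valve is shut. The job was handed in at about 8 s of the 51 s allowed; it reports no verdict.

- **Cover:** I pushed it back by its pull with the closed fingertips. I worked out the pull's final position from the fingertips, about +33 mm in the box frame against the roughly +6 mm needed. I did not measure it separately. The last side view shows the cover flat in its guides with the bay open.
- **Yellow handle:** I swept it clockwise to its stop, where the force rose to about 25 N with no further movement. The last wrist view gave 1.569 rad, but only about 25 mm of the handle was visible past the fingers.
- **Blue handle:** It measured 0.286 rad at the end against 0.278 before, which is within measuring error.
- **Surroundings:** The bystanders in the last pictures looked undisturbed by eye; I did not measure them. The arm ended clear, with the wrist force under 1 N.
- **Disagreement:** My box frame was about 5–7 mm off sideways. It did not matter, because I measured the handles directly in that same frame, and the stems came out 104 mm apart against the 105 mm given.

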